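# Top up the spring-lift cell magazine

## Task

Fill the half-empty cell magazine: take the two blue cells from the black tray and push them, one after the other, down past the sprung steel lips so that both stay caught underneath when let go, button ends towards the magazine's red end plate. Press carefully, by feel: do not ram the stack hard against its bottom stop or force a cell that has caught on an edge, and leave the yellow cell and everything else on the bench where it is.

Things in the scene. Friction and masses are not known exactly. Their poses are not given: they have to be found in the camera images.
- cell_a: Blue round lithium cell, 21 mm across and 70 mm long, 68 g, lying on its side in one of the three places of the tray. Origin at the middle of the cell on its axis; its x axis points along the cell to the button (positive) end, which has a 12 mm white band and a small steel button. Its y and z axes roll with the cell.
- cell_b: The second blue cell, the same as cell_a. In the tray the two blue cells point in opposite directions.
- cell_a_button (a point): Face of the button end of cell_a, 35 mm from the cell's middle.
- cell_b_button (a point): Face of the button end of cell_b, 35 mm from the cell's middle.
- tray: Fixed black cell tray, plate 100 x 180 mm, 3 mm thick, origin under its centre. Cells lie on it parallel to its x axis (axis of a blue cell 13.5 mm above the bench) at y = -55, 0 and +55 mm; which lies where changes. Stubs 9 mm above the bench stop them rolling, 22 to 32 mm from the middle; the middle 44 mm of a cell is free on both sides. End rims (x = +-48 mm) stand 12 mm high.
- old_cell: Yellow cell, 18.4 mm across, 65 mm long, lying in the third place of the tray. Leave it alone. Origin at its middle.
- stand: Fixed stand with the magazine, origin on the bench straight below the middle of the magazine's mouth. Dark foot plate 110 (x) x 190 mm, 8 mm thick; square aluminium post 160 mm high at y = +85 mm. The magazine, a column 31 mm (x) by 81 mm (y), is clamped to the post; cells lie in it along y, one above the other. It is half full: two blue cells are inside, on a spring follower.
- mouth_axis (a point): Point on the vertical axis through the middle of the mouth, 126 mm above the bench, with the stand's axes. The clamp height is set by hand and not measured: the underside of the lips lies 126 to 186 mm above the bench (this point does not follow it) and must be found by touch or sight. Flared guides, 13 mm above the lips' underside, lead a cell in if it is within 3 mm of the axis.
- red_end (a point): Inner face of the red end plate, 36.5 mm from the mouth axis towards -y of the stand, 126 mm above the bench (does not follow the clamp). Button ends go here. The other end plate is grey. The channel leaves a cell 1.5 mm at each end and 1 mm to each side. Two pairs of sprung steel lips lie over the outer 16 mm of each end of the cell, 13 mm apart across it.
- near_window (a point): Middle of the open window in the magazine's long side (-x of the stand; the other side has the same), 126 mm above the bench (does not follow the clamp). The middle 38 mm of both sides is open above the cells and down to 34 mm below the lips' underside: fingers holding a cell by its middle can pass down beside it, or the cell can be pushed from above there.
- follower (a joint): Depth of the follower, m: 0 with two cells, 0.021 with a third caught, about 0.0415 with a fourth (full); hard stop at 0.0435. It lifts with 2 to 3 N. A cell lowered in touches the stored cell with its axis 12.5 mm above the lips' underside, then needs 10 to 15 N to be pushed through the lips, and is caught 21 mm below that first touch, its top then 2 mm above the lips' underside like the stored cell's now.
- flux_jar: White jar, 44 mm across, 62 mm high, origin under its centre. Leave alone.
- dropper: Light blue dropper bottle with black spout, 38 mm across, 130 mm high, origin under its centre. Leave alone.
- ipa_bottle: Clear dispenser bottle with a steel pump top, 72 mm across, 111 mm high, origin under its centre. Leave alone.
- nozzle_0: Steel hot-air nozzle standing on the bench, 27 mm across, 36 mm high, origin under its centre. Leave alone.
- nozzle_1: A second steel nozzle of the same size. Leave alone.
- solder_spool: Green solder spool, 52 mm across, 34 mm high, origin under its centre. Leave alone.
- screwdriver: Screwdriver, 160 mm long, lying on the bench. Leave alone.
There are look-alikes about, which are no part of the job. Leave any orange or turquoise look-alike of the cell_a alone.

How it is judged:
On the way:
1. one blue cell is caught below the lips and let go before the next is pushed in (value of joint follower between 0.0185 and 0.0225 m and ((horizontal distance between cell_a and mouth_axis below 0.005 m and contact force between cell_a and the fingers below 0.1 N) or (horizontal distance between cell_b and mouth_axis below 0.005 m and contact force between cell_b and the fingers below 0.1 N))), for 0.2 s.
At the end, for the whole second after the job is handed in: both blue cells lie level in the magazine, one on the other (axes 19.5 to 22.5 mm apart, within 5 mm of the mouth's axis), button ends at the red end, held down by the lips with the follower at 39 to 43.2 mm, at rest and let go (value of joint follower between 0.039 and 0.0432 m and horizontal distance between each of cell_a, cell_b and mouth_axis below 0.005 m and distance between cell_a and cell_b between 0.0195 and 0.0225 m and y of each of cell_a_button, cell_b_button in the frame of stand below -0.03 m and angle between cell_a's own x axis and vertical between 1.5 and 1.64 rad and angle between cell_b's own x axis and vertical between 1.5 and 1.64 rad and linear speed of each of cell_a, cell_b below 0.01 m/s and velocity of joint follower below 0.01 m/s); the robot touches nothing.
It fails at once if the two cells are pressed together harder than 25 N (stack rammed against its stop) (contact force between cell_a and cell_b above 25 N).
It fails at once if a cell is forced against the magazine with more than 45 N (caught on an edge) (contact force between any of cell_a, cell_b and stand above 45 N).
It fails at once if the gripper itself presses on the magazine or stand with more than 15 N (contact force between the fingers and stand above 15 N).
It fails at once if the yellow cell is moved by more than 10 mm (distance of old_cell from where it was at the start of the episode above 0.01 m).
It fails at once if something else on the bench is moved by more than 15 mm (distance of any of flux_jar, dropper, ipa_bottle, nozzle_0, nozzle_1, solder_spool, screwdriver from where it was at the start of the episode above 0.015 m).
It also fails if it takes over 72 s, if anything falls off the work surface, if the arm or the gripper's body presses on something with over 40 N, if the wrist force passes 120 N, or if a joint passes its speed limit or range.

## Robot

A 6-joint arm with a two-finger parallel gripper is mounted at the origin on the work surface. World frame = base frame: x ahead of the robot, y to its left, z up, the work surface at z = 0. Lengths are in m, angles in rad, forces in N, time in s.
With the tool pointing down it reaches from about 0.35 to 0.95 m from the base axis. Payload 17.4 kg.
Tool frame: the origin (TCP) lies at the centre of the arm's flange, where the gripper is bolted on; the fingertips stand 186 mm ahead of it and the grasp point (between the pads) lies ahead of it (r.grip_depth is the z of the grasp point in the tool frame, in m); z points along the fingers, y is the direction in which the jaws open and shut (so a half turn about z gives the same grasp; the last joint's range is limited). The gripper opens to 93 mm and grips with 3 to 60 N. Pads are 15 mm wide; open, the fingers measure 128 mm over their backs; the gripper's body (75 mm by 188 mm) begins 65 mm behind the grasp point.
Start: joints at [1.074, 0.116, 1.442, -0, 1.584, -0.038], TCP at [0.299, 0.605, 0.405] pointing down, gripper open.
Joint ranges: [-2.83, 2.83], [-0.83, 2.19], [0.07, 2.5], [-1.14, 4.28], [0.01, 3], [-2.97, 2.97]. Speed limits (rad/s): [1.89, 1.89, 2.22, 3.14, 3.14, 3.14].

## Interface

Orientations are given as a unit quaternion [w, x, y, z].
In Python, from plant import r, read_camera, nets gives the robot as it stands.
- The arm moves only by the tool step_arm, never from a script. Its argument "commands" is one flat list of numbers, 4 for each row, row after row: the shift along the tool's x, y, z in cm, then the turn about the tool's z in rad. In form: [tx, ty, tz, turn, tx, ty, tz, turn, ...]. A call has 1 to 5 rows; each row is the pose to reach, as a shift and turn from the pose commanded when the call began, along the tool's axes at that moment; what a row does not reach only later rows make up. A row lasts 1/8 s, in which the tool goes at most 62.5 mm and 10.7 degrees, less where a joint would pass 70% of its speed; a pose out of reach is approached as far as the arm can. A call with a gripper value outside its range is refused whole. "jaw" is the opening, from 0 (shut) to 1 (fully open), set as the call begins (left out, the last holds). The fingers move at their own pace and stop on an object; "newtons" is the grip in N (left out, the last holds). Time passes only in rows, so rows that repeat a pose let the fingers close. It gives the time, the measured TCP pose, the force and the opening at its end, in the units of the state.
- r.sense(): the state, without advancing time (a new reading comes with each control period).
- read_camera(name): name is "scene" or "top" or "wrist"; returns a dict with "color" (400x640x3 uint8, blue, green, red), "depth" (400x640 float32, m along the optical axis (not along the pixel's ray), 0 where there is no reading), "mtx" (3x3 intrinsics, pixels), "k1" (the pictures are not rectified: a ray, as slopes to the right and down, at radius r is drawn at 1 + k1 r^2 times it, then the intrinsics apply), "world_from_camera" (4x4, takes a point from camera to world coordinates). Camera axes: x right, y up, looking along -z (the intrinsics and any distortion apply to the point x, -y, -z); pixel columns grow to the right and rows downward; lengths in m; the calibration is good to about 2 mm. A picture is of the moment at which its call begins.
- r.job_done(): hands the job in, once; it reports no verdict.
Trained networks look in a picture, given as the dict that the camera call returned (one of the last four; its "shot" number tells which), for a name from the list of things; names that differ only in an ending like _2 or _b are one class to them, and where a whole thing is asked for, a point or a joint stands for the part that bears it (a point fixed in the world has none). Each returns a list of dicts, best first, with "conf" (0 to 1); they miss things now and then, are a little off and sometimes report something else, mostly with a low value. They report only what shows in the picture. A call takes as long as a camera call. They do not tell look-alikes from the thing itself.
- nets.recognise(picture, thing): "box" ([left, top, right, bottom] in pixels, round what is visible of it).
- nets.mark_of(picture, thing): "at" ([row, column] in pixels: a listed point, or the origin of a listed thing).
The state is a dict: "t": time; "qpos": joint angles; "dq": joint speeds; "joint_efforts": joint torques, N m; "tool_pos": TCP position; "tool_rot": TCP orientation; "force": force on the tool from outside, world axes, zero at the start; "torque": the same for the moment, N m; "grip_width": opening from 0.0 (shut) to 1.0 (fully open).
Only numpy, scipy, OpenCV 4.12 (cv2) and the standard library are available. Lean on these libraries where they do the work, as an engineer would, in place of code of your own. Each camera call takes 0.05 s, during which the arm holds its last target. There are 200 camera calls.

## Working session

There is one attempt and no reset: what is moved stays moved. The work goes in short steps, Python scripts to look and compute and a tool call to move; the robot and the scene stay as the last step left them, time stands still between calls to the robot, and variables do not carry over. Pictures are saved under pics/ and viewed, about 8 in all and at most 12, crops included, and the job is handed in when it is done.

Besides the shell and the picture viewer there is one more tool, called after "Emit:" as a command line: name --argument value ..., lists and objects as JSON in quotes. step_arm: Moves the arm, as the interface text tells. Its arguments: {"type":"object","properties":{"commands":{"type":"array","items":{"type":"number"}},"jaw":{"type":"number"},"newtons":{"type":"number"}},"required":["commands"]}

```bash
mkdir -p pics; cat > h.py <<'E'
import numpy as np, cv2
from plant import r, read_camera, nets
def ray(p,row,col):
    K=p["mtx"];x=(col-K[0,2])/K[0,0];y=(row-K[1,2])/K[1,1]
    u,v=x,y
    for _ in range(20):
        s=1+p["k1"]*(u*u+v*v);u,v=x/s,y/s
    M=p["world_from_camera"];return M[:3,3],M[:3,:3]@np.array([u,-v,-1.])
def at_depth(p,row,col):
    d=float(p["depth"][int(round(row)),int(round(col))]);o,v=ray(p,row,col);return o+d*v
def at_z(p,row,col,z):
    o,v=ray(p,row,col);return o+v*(z-o[2])/v[2]
def proj(p,P):
    M=p["world_from_camera"];c=M[:3,:3].T@(np.asarray(P)-M[:3,3]);u,v=c[0]/-c[2],-c[1]/-c[2]
    s=1+p["k1"]*(u*u+v*v);K=p["mtx"];return K[1,1]*v*s+K[1,2],K[0,0]*u*s+K[0,2]
E
python3 - <<'E'
from h import *
s=r.sense();print(s,r.grip_depth)
np.set_printoptions(precision=4,suppress=True)
for n in ["top","scene"]:
    p=read_camera(n);cv2.imwrite(f"pics/{n}0.png",p["color"])
    print(n,p["world_from_camera"],p["mtx"][0,0],p["k1"])
    for t in ["cell_a","cell_a_button","tray","old_cell","stand","mouth_axis","red_end","near_window"]:
        for f in (nets.recognise,nets.mark_of):
            try:
                for d in f(p,t)[:5]:print(t,d)
            except Exception as e:print(t,e)
E
```

```text
{'t': 0.0, 'qpos': array([ 1.07419466e+00,  1.16471108e-01,  1.44228070e+00,  1.99174460e-05,
        1.58399496e+00, -3.78006867e-02]), 'dq': array([ 3.19819936e-04,  1.20774044e-04,  1.38148586e-03, -5.16409141e-05,
        2.16066249e-04,  1.36252105e-04]), 'joint_efforts': array([-6.08993887e-04, -7.21249151e+01, -6.22617245e+01,  7.80024030e-02,
        2.35469331e-02, -1.06051887e-04]), 'tool_pos': array([0.29894777, 0.60519465, 0.4040055 ]), 'tool_rot': array([-1.61967024e-04,  2.27393598e-01,  9.73802762e-01, -5.53951565e-04]), 'force': array([-0.92597928,  0.3786139 , -0.44608239]), 'torque': array([ 0.06587082, -0.01172038,  0.02226525]), 'grip_width': 1.0010978152507728} 0.1673
top [[ 0.0235  0.9837 -0.1784  0.3585]
 [-0.9995  0.0265  0.0142  0.0114]
 [ 0.0187  0.178   0.9839  1.1499]
 [ 0.      0.      0.      1.    ]] 430.56492912125333 -0.0018474872227405685
cell_a {'box': [401.8, 259.3, 413.0, 291.9], 'conf': 0.77}
cell_a {'box': [343.5, 207.8, 355.3, 237.5], 'conf': 0.61}
cell_a {'box': [365.4, 213.6, 375.8, 242.0], 'conf': 0.53}
cell_a {'box': [331.1, 271.8, 351.0, 2
[... 3065 characters left out ...]
54.9], 'conf': 0.67}
old_cell {'box': [323.4, 146.5, 394.6, 223.1], 'conf': 0.37}
old_cell {'at': [243.4, 251.1], 'conf': 0.44}
stand {'at': [202.5, 345.0], 'conf': 0.82}
stand {'at': [265.4, 154.1], 'conf': 0.28}
mouth_axis {'box': [321.6, 147.1, 393.6, 224.6], 'conf': 0.77}
mouth_axis {'at': [173.7, 350.9], 'conf': 0.72}
red_end {'box': [324.3, 142.5, 395.7, 225.5], 'conf': 0.61}
red_end {'at': [180.6, 340.2], 'conf': 0.57}
red_end {'at': [174.0, 347.5], 'conf': 0.32}
near_window {'box': [325.0, 147.7, 396.3, 226.2], 'conf': 0.89}
near_window {'box': [331.6, 257.4, 351.0, 281.2], 'conf': 0.51}
near_window {'at': [171.6, 348.7], 'conf': 0.79}
near_window {'at': [207.1, 346.8], 'conf': 0.55}
```

```bash
python3 - <<'E'
import cv2,numpy as np
t=cv2.imread("pics/top0.png")[135:315,205:435];s=cv2.imread("pics/scene0.png")[130:330,150:410]
a=cv2.resize(t,(400*230//180*4//4*1,0) if 0 else (767,600),interpolation=cv2.INTER_CUBIC)
b=cv2.resize(s,(780,600),interpolation=cv2.INTER_CUBIC)
cv2.imwrite("pics/t1.png",a);cv2.imwrite("pics/s1.png",b)
E
```

```text
(no output)
```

View pics/t1.png

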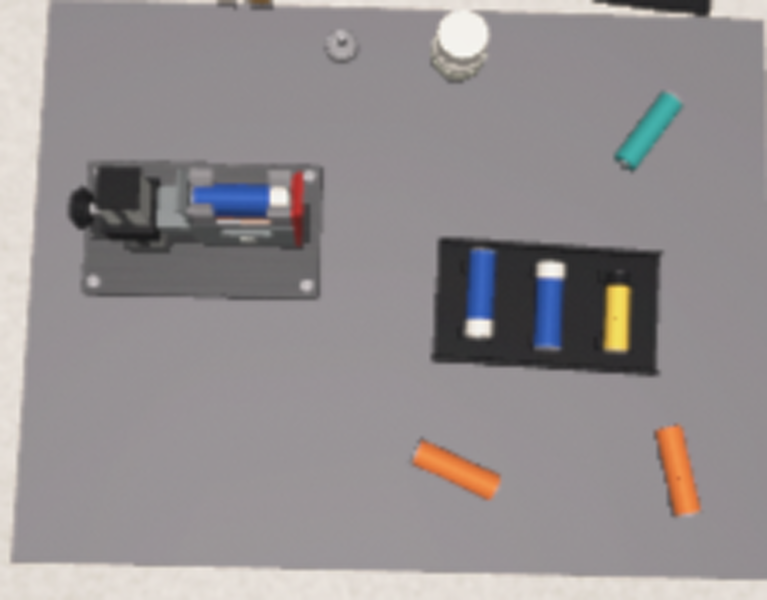

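View pics/s1.png

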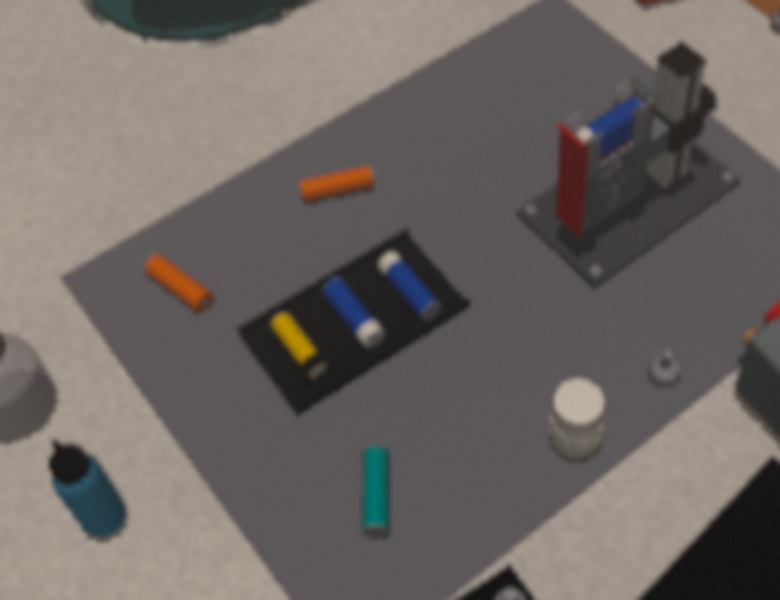

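Candidates for a blue cell (top picture, full pixels, row/col): blue in tray (223,349) with button at −x; blue in tray (226,370) with button at +x; yellow (229,390); orange (276,342) and (276,408); turquoise (174,400); and the stored blue cell (195,276). My targets are the two blue cells in the tray.

```bash
cat >> h.py <<'E'
def cloud(p):
    d=p["depth"];h,w=d.shape;K=p["mtx"];c,rw=np.meshgrid(np.arange(w),np.arange(h))
    x=(c-K[0,2])/K[0,0];y=(rw-K[1,2])/K[1,1];u,v=x,y
    for _ in range(10):
        s=1+p["k1"]*(u*u+v*v);u,v=x/s,y/s
    P=np.stack([u*d,-v*d,-d],-1);M=p["world_from_camera"];P=P@M[:3,:3].T+M[:3,3];P[d==0]=np.nan;return P
def blobs(p,kind="blue",amin=30):
    H=cv2.cvtColor(p["color"],cv2.COLOR_BGR2HSV)
    m=cv2.inRange(H,*{"blue":((108,120,60),(125,255,255)),"red":((170,120,60),(180,255,255)),"yellow":((20,120,80),(32,255,255))}[kind])
    n,l,st,c=cv2.connectedComponentsWithStats(m);return [(l==i,st[i],c[i]) for i in range(1,n) if st[i][4]>=amin]
E
python3 - <<'E'
from h import *
np.set_printoptions(precision=4,suppress=True)
for n in ["top","scene"]:
    p=read_camera(n);P=cloud(p)
    for k in ["blue","red","yellow"]:
        for m,st,c in blobs(p,k):
            q=P[m];q=q[~np.isnan(q[:,0])]
            if len(q)<10:continue
            w=np.linalg.svd(q[:,:2]-q[:,:2].mean(0),full_matrices=False)[2][0]
            print(n,k,st,c,"med",np.median(q,0),"lo",np.percentile(q,3,0),"hi",np.percentile(q,97,0),"ang",np.degrees(np.arctan2(w[1],w[0])))
    if n=="top":
        for rc in [(220.4,350.2),(226,369.6),(227.1,368.1)]:print(at_z(p,*rc,.0135))
    else:
        for rc in [(236.3,264.5),(225.1,286.1)]:print(at_z(p,*rc,.0135))
E
```

```text
top blue [155  87  35  49 683] [171.0893 111.5373] med [0.8048 0.3901 0.0201] lo [0.7598 0.3601 0.0066] hi [0.8373 0.4334 0.1044] ang 132.18138267020223
top blue [ 506  144   64   62 2306] [537.3005 175.1804] med [ 0.6617 -0.6136  0.0073] lo [ 0.5911 -0.663  -0.0009] hi [ 0.7301 -0.5341  0.0542] ang -159.26821814673926
top blue [263 190  22  10 181] [274.6409 194.326 ] med [0.5634 0.097  0.1426] lo [0.5559 0.0754 0.1179] hi [0.5741 0.1231 0.1471] ang -93.32036690367337
top blue [345 210   9  20 161] [348.8323 219.5714] med [ 0.5261 -0.0913  0.0213] lo [ 0.5003 -0.1032  0.0103] hi [ 0.5502 -0.0813  0.0263] ang 176.05009257202875
top blue [365 219   9  20 169] [368.9763 228.5562] med [ 0.503  -0.1444  0.0214] lo [ 0.4777 -0.158   0.0028] hi [ 0.5275 -0.1349  0.0267] ang 175.9013238666274
top yellow [386 220   8  20 154] [389.5455 229.4935] med [ 0.5026 -0.1999  0.0181] lo [ 0.4786 -0.2121  0.0015] hi [ 0.5268 -0.191   0.024 ] ang 178.7572985754792
[ 0.5241 -0.0955  0.0135]
[ 0.5104 -0.1474  0.0135]
[ 0.5074 -0.1434  0.0135]
scene blue [347 163  16  17 130] [354.7    170.6615] med [0.57
[... 918 characters left out ...]
  0  12   8  30] [304.6333   3.7667] med [-0.7818  0.9873 -0.2068] lo [-0.8012  0.9581 -0.2108] hi [-0.758   1.037  -0.2026] ang -72.22218436693181
scene yellow [233  17  14  18  68] [238.1912  25.1618] med [-0.8099  0.568  -0.2038] lo [-0.9044  0.5005 -0.209 ] hi [-0.7614  0.6115 -0.1987] ang -29.491441821822516
scene yellow [155  23  19  16  88] [165.1136  30.9659] med [-1.0408  0.2296 -0.2042] lo [-1.1266  0.2013 -0.2099] hi [-0.9618  0.269  -0.1988] ang -10.221706237029707
scene yellow [240 234  16  17 142] [247.2183 241.7958] med [ 0.5006 -0.2039  0.0203] lo [ 0.4762 -0.2112  0.0039] hi [ 0.5265 -0.1907  0.0242] ang -3.6612972779639685
[ 0.5123 -0.1579  0.0135]
[ 0.5201 -0.0934  0.0135]
```

Emit:
step_arm --commands '[-51.5, -55.5, 0, -0.45, -51.5, -55.5, 0, -0.45, -51.5, -55.5, 0, -0.45, -51.5, -55.5, 0, -0.45, -51.5, -55.5, 0, -0.45]' --jaw 0.4 --newtons 50

```text
t: 2.42
tool_pos: [0.3881, 0.3038, 0.4049]
tool_rot: [0.0, 0.004, 1.0, 0.0]
force: [0.5, -0.2, 0.5]
grip_width: 0.514
```

```bash
cat >> h.py <<'E'
from scipy.spatial.transform import Rotation as Ro
def to(x,y,z,jaw_deg=None):
    "move in tool axes (cm) to a TCP position, turn to bring tool y to world angle"
    s=r.sense();q=s["tool_rot"];R=Ro.from_quat([q[1],q[2],q[3],q[0]]).as_matrix()
    d=R.T@(np.array([x,y,z])-s["tool_pos"])*100
    a=np.degrees(np.arctan2(R[1,1],R[0,1]));t=None if jaw_deg is None else -np.radians((jaw_deg-a))
    print("t",s["t"],"pos",s["tool_pos"].round(4),"F",s["force"].round(2),"grip",round(s["grip_width"],4),"toolz",R[:,2].round(4),"jaw ang",a.round(2),"q6",s["qpos"][5].round(3),"-> move cm",d.round(2),"turn",t)
E
python3 -c "
from h import *
to(.515,-.12,.4,90)"
```

```text
t 2.425 pos [0.3881 0.3038 0.4049] F [ 0.49 -0.2   0.47] grip 0.5143 toolz [ 6.e-04  3.e-04 -1.e+00] jaw ang 89.52 q6 -0.95 -> move cm [-13.04 -42.27   0.49] turn -0.00832907144543663
```

Emit:
step_arm --commands '[-13, -42.3, 0.5, -0.01, -13, -42.3, 0.5, -0.01, -13, -42.3, 0.5, -0.01, -13, -42.3, 0.5, -0.01, -13, -42.3, 0.5, -0.01]'

```text
t: 3.05
tool_pos: [0.4772, 0.0041, 0.4016]
tool_rot: [0.001, -0.001, 1.0, 0.0]
force: [0.4, 0.2, 0.2]
grip_width: 0.397
```

Emit:
step_arm --commands '[-5, -16, 5, 0, -5, -16, 5, 0, -5, -16, 5, 0, -5, -16, 5, 0, -5, -16, 5, 0]'

```text
t: 3.68
tool_pos: [0.5273, -0.1535, 0.3514]
tool_rot: [-0.0, -0.0, 1.0, 0.0]
force: [0.5, -0.1, -0.0]
grip_width: 0.401
```

```bash
python3 - <<'E'
from h import *
np.set_printoptions(precision=4,suppress=True)
to(.52,-.0935,.30,90)
p=read_camera("wrist");P=cloud(p);cv2.imwrite("pics/w1.png",p["color"]);print(p["world_from_camera"],p["mtx"][0,0])
for k in ["blue","yellow"]:
    for m,st,c in blobs(p,k,150):
        q=P[m];q=q[~np.isnan(q[:,0])]
        if len(q)<10:continue
        w=np.linalg.svd(q[:,:2]-q[:,:2].mean(0),full_matrices=False)[2][0]
        print(k,st,c,"med",np.median(q,0),"lo",np.percentile(q,2,0),"hi",np.percentile(q,98,0),"ang",np.degrees(np.arctan2(w[1],w[0])))
E
```

```text
t 3.675 pos [ 0.5273 -0.1535  0.3514] F [ 0.49 -0.1  -0.03] grip 0.4009 toolz [-0.0001  0.0002 -1.    ] jaw ang 90.05 q6 -1.901 -> move cm [0.73 6.   5.14] turn 0.00084075910691539
[[-0.002  -0.9717 -0.2362  0.4618]
 [ 1.     -0.002  -0.0003 -0.1544]
 [-0.0002 -0.2362  0.9717  0.3315]
 [ 0.      0.      0.      1.    ]] 309.48258130909403
blue [ 316  140   24   56 1118] [327.2317 167.5429] med [ 0.5032 -0.1481  0.0226] lo [ 0.4778 -0.1583  0.004 ] hi [ 0.5301 -0.1371  0.0251] ang -1.6517894738013934
blue [ 367  160   25   55 1068] [378.7818 186.883 ] med [ 0.5227 -0.0955  0.0225] lo [ 0.4974 -0.1044  0.0148] hi [ 0.5496 -0.0843  0.0249] ang -2.251659188008556
yellow [265 140  19  51 941] [273.9543 165.0616] med [ 0.5009 -0.2015  0.02  ] lo [ 0.4772 -0.2115  0.003 ] hi [ 0.5257 -0.194   0.0223] ang -1.6870881041260366
yellow [230 256  18  64 586] [236.5222 287.9283] med [ 0.4972 -0.1737  0.2681] lo [ 0.4925 -0.1746  0.2593] hi [ 0.5063 -0.1733  0.2712] ang 0.4430631567416442
yellow [394 256  19  64 612] [405.2108 287.6111] med [ 0.4972 -0.1349  0.268 ] lo [ 0.4926 -0.1354  0.2582] hi [ 0.5062 -0.1341  0.2713] ang -0.3795688376669603
yellow [ 148  329  412   28 8098] [363.8755 344.7711] med [ 0.5049 -0.1435  0.2783] lo [ 0.5041 -0.1866  0.2737] hi [ 0.5058 -0.1087  0.2814] ang -89.87717880291675
```

View pics/w1.png

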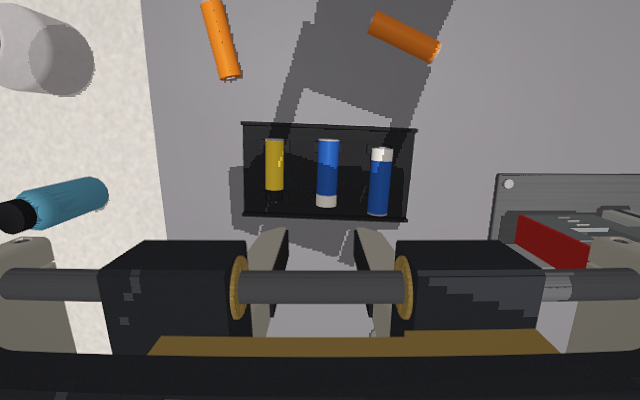

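Emit:
step_arm --commands '[1.75, 0.6, 5, 0.035, 1.75, 0.6, 10, 0.035, 1.75, 0.6, 13, 0.035, 1.75, 0.6, 15, 0.035, 1.75, 0.6, 16, 0.035]'

```text
t: 4.35
tool_pos: [0.5101, -0.1472, 0.1911]
tool_rot: [0.0, 0.016, 1.0, -0.0]
force: [0.1, -0.2, 0.5]
grip_width: 0.399
```

```bash
python3 - <<'E'
from h import *
to(.51,-.1475,.191,88)
p=read_camera("wrist");cv2.imwrite("pics/w2.png",p["color"])
E
```

```text
t 4.35 pos [ 0.5101 -0.1472  0.1911] F [ 0.09 -0.15  0.5 ] grip 0.3994 toolz [ 3.e-04 -0.e+00 -1.e+00] jaw ang 88.11 q6 -1.867 -> move cm [ 0.01 -0.03  0.01] turn 0.0019989260886648856
```

View pics/w2.png

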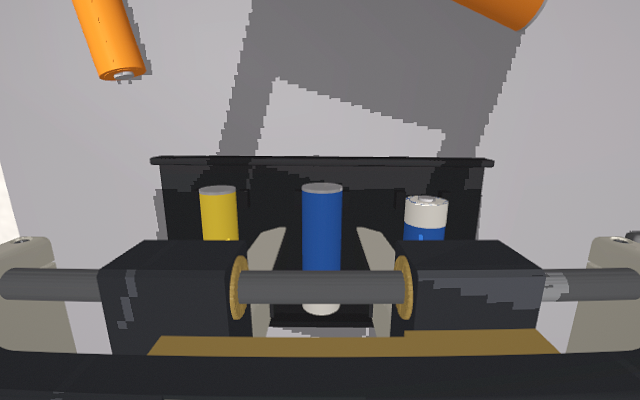

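The fingers straddle the middle blue cell (col 322). Its white end is at the image bottom, which is +x, so it matches the top view. Gripping.

Emit:
step_arm --commands '[0, 0, 0, 0, 0, 0, 0, 0, 0, 0, 0, 0]' --jaw 0.1 --newtons 50

```text
t: 4.78
tool_pos: [0.5102, -0.1478, 0.1923]
tool_rot: [0.001, 0.017, 1.0, 0.0]
force: [-0.8, 3.9, 6.7]
grip_width: 0.212
```

Emit:
step_arm --commands '[0, 0, -3, 0, 0, 0, -9, 0, 0, 0, -15, 0, 0, 0, -20, 0, 0, 0, -20, 0]'

```text
t: 5.4
tool_pos: [0.5099, -0.1479, 0.3958]
tool_rot: [0.003, 0.017, 1.0, -0.001]
force: [0.2, 0.9, -0.4]
grip_width: 0.211
```

```bash
python3 - <<'E'
from h import *
to(.566,.091,.39,0)
E
```

```text
t 5.4 pos [ 0.5099 -0.1479  0.3958] F [ 0.19  0.94 -0.35] grip 0.2105 toolz [ 0.0063 -0.0024 -1.    ] jaw ang 88.06 q6 -1.867 -> move cm [-4.79 24.06  0.56] turn 1.5368832453312777
```

Emit:
step_arm --commands '[-5, 18, 0, 1.54, -5, 18, 0, 1.54, -5, 18, 0, 1.54, -5, 18, 0, 1.54, -5, 18, 0, 1.54]'

```text
t: 6.02
tool_pos: [0.5662, 0.0318, 0.3896]
tool_rot: [-0.001, 0.447, 0.895, -0.0]
force: [0.3, -0.6, -0.4]
grip_width: 0.214
```

Emit:
step_arm --commands '[0, 0, 0, 0.605, 0, 0, 0, 0.605, 0, 0, 0, 0.605, 0, 0, 0, 0.605, 0, 0, 0, 0.605]'

```text
t: 6.65
tool_pos: [0.5659, 0.0304, 0.39]
tool_rot: [-0.0, 0.691, 0.723, -0.001]
force: [-0.9, 0.7, -0.8]
grip_width: 0.213
```

```bash
python3 - <<'E'
from h import *
np.set_printoptions(precision=4,suppress=True)
to(.566,.091,.39,0)
p=read_camera("wrist");P=cloud(p);cv2.imwrite("pics/w3.png",p["color"]);np.save("w3.npy",P)
for k in ["blue","red"]:
    for m,st,c in blobs(p,k,100):
        q=P[m];q=q[~np.isnan(q[:,0])]
        if len(q)<10:continue
        w=np.linalg.svd(q[:,:2]-q[:,:2].mean(0),full_matrices=False)[2][0]
        print(k,st,c,"med",np.median(q,0),"lo",np.percentile(q,2,0),"hi",np.percentile(q,98,0),"ang",np.degrees(np.arctan2(w[1],w[0])))
for t in ["mouth_axis","red_end"]:print(t,nets.mark_of(p,t)[:3])
E
```

```text
t 6.65 pos [0.5659 0.0304 0.39  ] F [-0.88  0.75 -0.82] grip 0.2134 toolz [-0.0015 -0.0002 -1.    ] jaw ang 2.54 q6 -0.036 -> move cm [6.06 0.28 0.  ] turn 0.044300433522719396
blue [ 311   81   31   79 1964] [326.1527 122.5392] med [0.5658 0.096  0.1437] lo [0.5564 0.0714 0.1377] hi [0.5755 0.123  0.1458] ang -89.77438153767329
blue [ 302  190   39   81 3022] [320.9322 230.4315] med [0.5647 0.0422 0.2205] lo [0.555  0.0205 0.2147] hi [0.5746 0.0617 0.2226] ang -86.9712761526829
mouth_axis [{'at': [136.2, 325.5], 'conf': 0.62}]
red_end [{'at': [176.9, 322.5], 'conf': 0.94}, {'at': [129.3, 326.7], 'conf': 0.45}]
```

View pics/w3.png

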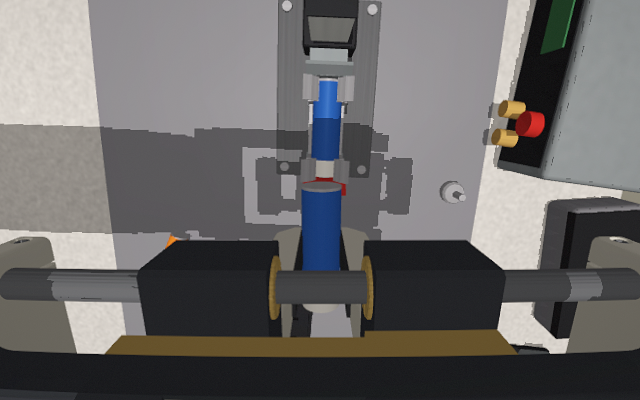

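```bash
python3 - <<'E'
from h import *
np.set_printoptions(precision=4,suppress=True)
p=read_camera("wrist");P=cloud(p);c=p["color"]
H=cv2.cvtColor(c,cv2.COLOR_BGR2HSV)
for col in (321,327):
    for row in range(72,200,2):print(col,row,c[row,col],P[row,col]) if (row<90 or 150<row) else 0
for i in (100,110,120,130,140):
    m=cv2.inRange(H[i:i+1],(108,120,40),(125,255,255))[0]>0;cc=np.where(m)[0];print(i,cc.min(),cc.max(),at_z(p,i,(cc.min()+cc.max())/2,.1435))
for i in (200,215,230):
    m=cv2.inRange(H[i:i+1],(108,120,40),(125,255,255))[0]>0;cc=np.where(m)[0];print(i,cc.min(),cc.max(),at_z(p,i,(cc.min()+cc.max())/2,.22))
m=(cv2.inRange(H,(170,120,40),(180,255,255))|cv2.inRange(H,(0,150,40),(6,255,255)))>0;m[:,:290]=0;m[:,360:]=0
q=P[m];print(len(q),np.nanpercentile(q,[2,50,98],axis=0));rr,c2=np.where(m);print(rr.min(),rr.max(),c2.min(),c2.max())
# flange/guide heights
q=P[60:185,290:360].reshape(-1,3);print("max z",np.nanpercentile(q[:,2],[50,80,95,99,100]))
s=read_camera("scene");cr=s["color"][130:230,310:400];cv2.imwrite("pics/s2.png",cv2.resize(cr,(540,600),interpolation=cv2.INTER_CUBIC))
E
```

```text
321 72 [113 112 109] [0.5608 0.129  0.1512]
321 74 [126 125 122] [0.5609 0.1281 0.1492]
321 76 [61 61 59] [0.5609 0.1272 0.146 ]
321 78 [142 142 145] [0.5609 0.1272 0.137 ]
321 80 [175 158 155] [0.561  0.125  0.1431]
321 82 [179  93  38] [0.5611 0.1236 0.1437]
321 84 [178  94  39] [0.5611 0.1224 0.1428]
321 86 [179  95  40] [0.5612 0.121  0.1439]
321 88 [180  97  43] [0.5613 0.1197 0.1432]
321 152 [120  60  28] [0.5633 0.0754 0.1443]
321 154 [119  59  25] [0.5634 0.074  0.1447]
321 156 [119  60  26] [0.5635 0.0726 0.1446]
321 158 [119  58  24] [0.5635 0.0712 0.1452]
321 160 [129 106  98] [0.5636 0.0698 0.1457]
321 162 [153 161 166] [0.5637 0.0682 0.1445]
321 164 [154 161 165] [0.5637 0.0666 0.1438]
321 166 [154 161 165] [0.5638 0.0653 0.1446]
321 168 [154 161 166] [0.5639 0.0638 0.1448]
321 170 [154 161 165] [0.5639 0.0622 0.1441]
321 172 [154 161 166] [0.564  0.061  0.1457]
321 174 [154 162 166] [0.5641 0.0592 0.1435]
321 176 [151 158 161] [0.5641 0.058  0.1454]
321 178 [ 12  16 113] [0.5643 0.0544 0.1327]
321 180 [ 23  26 115] [0.5643 0.0545 0.1426]
321 182 [95 93 91] [0.5639 0.064
[... 1537 characters left out ...]
7  0.0644 0.2157]
327 188 [93 93 95] [0.5669 0.0643 0.2203]
327 190 [111 111 114] [0.5669 0.0637 0.2224]
327 192 [116  68  41] [0.5669 0.0627 0.2221]
327 194 [118  60  25] [0.567  0.0617 0.2223]
327 196 [118  59  27] [0.5671 0.0605 0.2214]
327 198 [118  59  24] [0.5671 0.0598 0.2225]
100 319 335 [0.5659 0.1118 0.1435]
110 313 340 [0.5658 0.105  0.1435]
120 313 339 [0.5658 0.0981 0.1435]
130 312 339 [0.5658 0.0912 0.1435]
140 312 338 [0.5658 0.0841 0.1435]
200 302 340 [0.5642 0.058  0.22  ]
215 302 340 [0.5646 0.0502 0.22  ]
230 302 340 [0.5649 0.0422 0.22  ]
114 [[0.5528 0.0468 0.1295]
 [0.5705 0.0543 0.1447]
 [0.5811 0.0546 0.1567]]
177 195 303 344
max z [0.1415 0.1496 0.1556 0.2037 0.211 ]
```

View pics/s2.png

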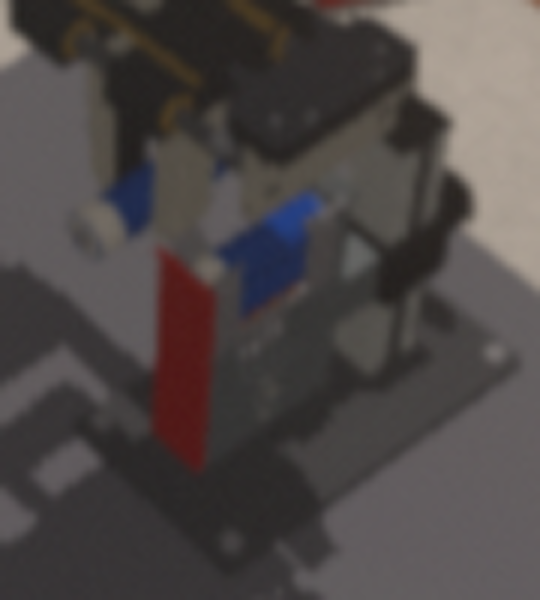

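Emit:
step_arm --commands '[3, 0.15, 0, 0.044, 6.15, 0.3, 0, 0.044, 6.15, 0.3, 2, 0.044, 6.15, 0.3, 3, 0.044, 6.15, 0.3, 3, 0.044]'

```text
t: 7.52
tool_pos: [0.5662, 0.0913, 0.36]
tool_rot: [-0.001, 0.707, 0.707, -0.001]
force: [0.0, -0.7, 0.3]
grip_width: 0.214
```

```bash
python3 - <<'E'
from h import *
np.set_printoptions(precision=4,suppress=True)
to(.5662,.0921,.34,0)
p=read_camera("wrist");P=cloud(p);c=p["color"]
q=P[150:300,280:370].reshape(-1,3);q=q[~np.isnan(q[:,0])]
k=q[(q[:,2]>.165)&(q[:,2]<.20)&(q[:,1]>.1)];print(len(k),np.percentile(k,[1,50,99],axis=0))
s=read_camera("scene");cr=np.hstack([cv2.resize(s["color"][130:230,310:400],(450,500),interpolation=cv2.INTER_CUBIC),cv2.resize(c[100:350,245:395],(300,500))]);cv2.imwrite("pics/s3.png",cr)
E
```

```text
t 7.525 pos [0.5662 0.0913 0.36  ] F [ 0.03 -0.74  0.26] grip 0.2141 toolz [-0.0018 -0.0004 -1.    ] jaw ang -0.03 q6 0.116 -> move cm [0.08 0.   2.  ] turn -0.000541155783340879
2124 [[0.5552 0.1004 0.1743]
 [0.5655 0.1146 0.1901]
 [0.5755 0.1253 0.1927]]
```

View pics/s3.png

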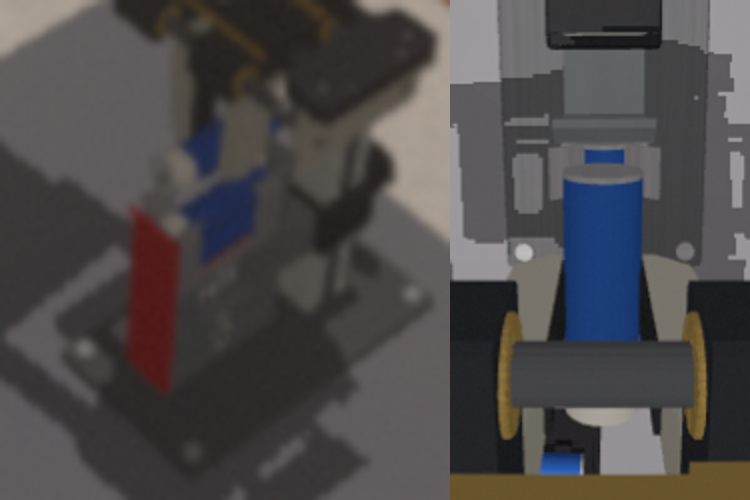

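Emit:
step_arm --commands '[0.06, 0.04, 0.4, 0, 0.06, 0.04, 0.9, 0, 0.06, 0.04, 1.4, 0, 0.06, 0.04, 1.8, 0, 0.06, 0.04, 2.1, 0]'

```text
t: 8.25
tool_pos: [0.5667, 0.0926, 0.3399]
tool_rot: [-0.0, 0.707, 0.707, -0.0]
force: [0.6, 0.6, 0.5]
grip_width: 0.214
```

Emit:
step_arm --commands '[0, 0, 0.15, 0, 0, 0, 0.3, 0, 0, 0, 0.45, 0]'

```text
t: 8.62
tool_pos: [0.5667, 0.0926, 0.3357]
tool_rot: [0.0, 0.707, 0.707, 0.0]
force: [-0.8, 0.1, 0.1]
grip_width: 0.216
```

Emit:
step_arm --commands '[0, 0, 0.1, 0, 0, 0, 0.2, 0, 0, 0, 0.3, 0, 0, 0, 0.3, 0]'

```text
t: 9.12
tool_pos: [0.5667, 0.0926, 0.3329]
tool_rot: [0.0, 0.707, 0.707, 0.0]
force: [-0.2, -0.2, 1.7]
grip_width: 0.212
```

Emit:
step_arm --commands '[0, 0, 0.1, 0, 0, 0, 0.2, 0, 0, 0, 0.3, 0, 0, 0, 0.3, 0]'

```text
t: 9.62
tool_pos: [0.5669, 0.0926, 0.331]
tool_rot: [0.001, 0.707, 0.707, 0.001]
force: [-0.9, 0.6, 10.9]
grip_width: 0.212
```

Emit:
step_arm --commands '[0, 0, 0.1, 0, 0, 0, 0.2, 0]'

```text
t: 9.88
tool_pos: [0.567, 0.0926, 0.3294]
tool_rot: [0.001, 0.707, 0.707, 0.001]
force: [-0.9, -0.5, 13.0]
grip_width: 0.212
```

Emit:
step_arm --commands '[0, 0, 0.1, 0, 0, 0, 0.2, 0]'

```text
t: 10.12
tool_pos: [0.567, 0.0926, 0.3271]
tool_rot: [0.001, 0.707, 0.707, 0.001]
force: [0.5, -0.5, 9.7]
grip_width: 0.215
```

Emit:
step_arm --commands '[0, 0, 0.1, 0, 0, 0, 0.2, 0, 0, 0, 0.3, 0, 0, 0, 0.4, 0]'

```text
t: 10.62
tool_pos: [0.5668, 0.0927, 0.3223]
tool_rot: [0.0, 0.707, 0.707, 0.001]
force: [0.3, -0.2, 5.4]
grip_width: 0.211
```

Emit:
step_arm --commands '[0, 0, 0.1, 0, 0, 0, 0.2, 0, 0, 0, 0.3, 0, 0, 0, 0.4, 0]'

```text
t: 11.12
tool_pos: [0.5666, 0.0926, 0.3173]
tool_rot: [-0.0, 0.707, 0.707, -0.0]
force: [0.7, -0.6, -0.6]
grip_width: 0.21
```

Emit:
step_arm --commands '[0, 0, 0.1, 0, 0, 0, 0.2, 0, 0, 0, 0.3, 0, 0, 0, 0.3, 0]'

```text
t: 11.62
tool_pos: [0.5666, 0.0926, 0.3141]
tool_rot: [-0.0, 0.707, 0.707, -0.0]
force: [0.8, 0.6, -7.1]
grip_width: 0.215
```

Emit:
step_arm --commands '[0, 0, 0.1, 0, 0, 0, 0.2, 0, 0, 0, 0.3, 0, 0, 0, 0.3, 0]'

```text
t: 12.12
tool_pos: [0.5668, 0.0926, 0.3121]
tool_rot: [0.0, 0.707, 0.707, 0.0]
force: [-0.3, -0.0, 2.1]
grip_width: 0.212
```

Emit:
step_arm --commands '[0, 0, 0, 0, 0, 0, 0, 0, 0, 0, 0, 0]' --jaw 0.4

```text
t: 12.5
tool_pos: [0.5667, 0.0926, 0.3116]
tool_rot: [-0.0, 0.707, 0.707, -0.0]
force: [-0.5, -0.1, -0.5]
grip_width: 0.398
```

Emit:
step_arm --commands '[0, 0, -0.5, 0, 0, 0, -2, 0, 0, 0, -5, 0, 0, 0, -8, 0, 0, 0, -8, 0]'

```text
t: 13.12
tool_pos: [0.5667, 0.0926, 0.3954]
tool_rot: [0.001, 0.707, 0.707, 0.002]
force: [-0.5, -0.7, 0.8]
grip_width: 0.396
```

```bash
python3 - <<'E'
from h import *
np.set_printoptions(precision=4,suppress=True)
to(.52,-.0945,.391,-92)
p=read_camera("wrist");P=cloud(p);c=p["color"]
for m,st,cc in blobs(p,"blue",100):
    q=P[m];q=q[~np.isnan(q[:,0])];print(st,np.percentile(q,[2,50,98],axis=0))
s=read_camera("scene");cr=np.hstack([cv2.resize(s["color"][130:230,310:400],(450,500),interpolation=cv2.INTER_CUBIC),cv2.resize(c[50:300,245:395],(300,500))]);cv2.imwrite("pics/s4.png",cr)
E
```

```text
t 13.125 pos [0.5667 0.0926 0.3954] F [-0.51 -0.72  0.81] grip 0.3964 toolz [ 0.0046  0.0006 -1.    ] jaw ang -0.0 q6 0.118 -> move cm [-18.71  -4.67   0.4 ] turn 1.6056590597391973
[ 307  169   25   69 1542] [[0.5566 0.0715 0.139 ]
 [0.566  0.0959 0.1442]
 [0.5755 0.1233 0.1462]]
[269 310  40  18 622] [[ 0.5031 -0.101   0.0106]
 [ 0.5278 -0.0882  0.0222]
 [ 0.5501 -0.0821  0.0255]]
```

View pics/s4.png

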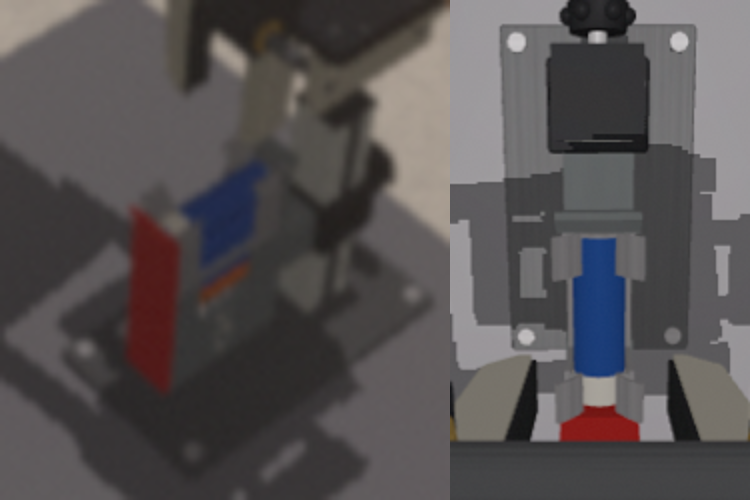

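Emit:
step_arm --commands '[-18.7, -4.9, 0, 1.6, -18.7, -4.9, 0, 1.6, -18.7, -4.9, 0, 1.6, -18.7, -4.9, 0, 1.6, -18.7, -4.9, 0, 1.6]'

```text
t: 13.85
tool_pos: [0.5173, -0.0955, 0.3908]
tool_rot: [-0.0, 0.952, 0.307, -0.001]
force: [-1.4, -0.2, -0.4]
grip_width: 0.398
```

Emit:
step_arm --commands '[0, 0, 3, 0.67, 0, 0, 6, 0.67, 0, 0, 9.5, 0.67, 0, 0, 9.5, 0.67, 0, 0, 9.5, 0.67]'

```text
t: 14.48
tool_pos: [0.5175, -0.0943, 0.2958]
tool_rot: [-0.0, 1.0, -0.018, -0.001]
force: [0.1, 0.1, -1.0]
grip_width: 0.4
```

```bash
python3 - <<'E'
from h import *
np.set_printoptions(precision=4,suppress=True)
p=read_camera("wrist");P=cloud(p);c=p["color"];cv2.imwrite("pics/w5.png",c)
for m,st,cc in blobs(p,"blue",300):
    q=P[m];q=q[~np.isnan(q[:,0])];print(st,np.percentile(q,[1,50,99],axis=0))
    t=q[q[:,2]>.02];w=np.linalg.svd(t[:,:2]-t[:,:2].mean(0),full_matrices=False)[2][0];print("ang",np.degrees(np.arctan2(w[1],w[0])))
    x=(q[:,0].min()+q[:,0].max())/2-.006;to(x,np.percentile(q[:,1],[1,99]).mean(),.191,-92)
E
```

```text
[ 307  163   25   64 1519] [[ 0.4974 -0.1042  0.0101]
 [ 0.5249 -0.0938  0.0227]
 [ 0.5505 -0.0833  0.0253]]
ang 177.56217485658343
t 14.525 pos [ 0.5176 -0.0944  0.2963] F [ 0.78 -0.67 -0.34] grip 0.4009 toolz [-0.0007  0.0002 -1.    ] jaw ang -91.96 q6 1.376 -> move cm [-0.12 -0.06 10.53] turn 0.0006717953265934036
```

View pics/w5.png

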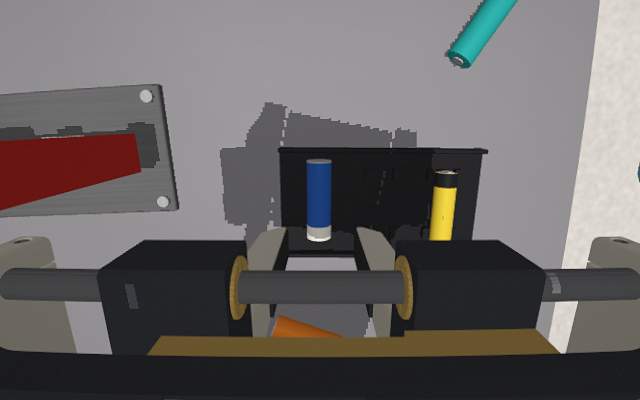

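Emit:
step_arm --commands '[-0.1, -0.05, 4, 0, -0.1, -0.05, 7.5, 0, -0.1, -0.05, 9.5, 0, -0.1, -0.05, 10.5, 0, -0.1, -0.05, 10.5, 0]'

```text
t: 15.15
tool_pos: [0.5169, -0.0939, 0.192]
tool_rot: [0.0, 1.0, -0.018, 0.0]
force: [0.6, 0.2, -0.1]
grip_width: 0.398
```

Emit:
step_arm --commands '[0, 0, 0, 0, 0, 0, 0, 0, 0, 0, 0, 0]' --jaw 0.1 --newtons 50

```text
t: 15.52
tool_pos: [0.517, -0.0935, 0.1927]
tool_rot: [-0.001, 1.0, -0.018, 0.001]
force: [0.1, 6.7, 4.0]
grip_width: 0.211
```

Emit:
step_arm --commands '[0, 0, -3, 0, 0, 0, -9, 0, 0, 0, -15, 0, 0, 0, -20, 0, 0, 0, -20, 0]'

```text
t: 16.15
tool_pos: [0.5167, -0.0938, 0.3965]
tool_rot: [0.001, 1.0, -0.018, 0.003]
force: [-0.9, -0.6, -1.8]
grip_width: 0.214
```

```bash
python3 - <<'E'
from h import *
to(.566,.030,.39,0)
E
```

```text
t 16.15 pos [ 0.5167 -0.0938  0.3965] F [-0.87 -0.59 -1.76] grip 0.2141 toolz [ 0.0069 -0.0017 -1.    ] jaw ang -92.1 q6 1.379 -> move cm [  4.47 -12.56   0.67] turn -1.6074209547156881
```

Emit:
step_arm --commands '[4.5, -12.6, 0.3, -1.607, 4.5, -12.6, 0.3, -1.607, 4.5, -12.6, 0.3, -1.607, 4.5, -12.6, 0.3, -1.607, 4.5, -12.6, 0.3, -1.607]'

```text
t: 16.77
tool_pos: [0.5663, 0.0308, 0.3876]
tool_rot: [-0.0, 0.899, 0.438, -0.001]
force: [-0.5, 0.1, -1.1]
grip_width: 0.214
```

Emit:
step_arm --commands '[0, 0, 0, -0.674, 0, 0, 0, -0.674, 0, 0, 0, -0.674, 0, 0, 0, -0.674, 0, 0, 0, -0.674]'

```text
t: 17.4
tool_pos: [0.5662, 0.0304, 0.3879]
tool_rot: [-0.0, 0.706, 0.708, -0.0]
force: [0.1, -0.3, -1.0]
grip_width: 0.211
```

```bash
python3 - <<'E'
from h import *
np.set_printoptions(precision=4,suppress=True)
p=read_camera("wrist");P=cloud(p);c=p["color"];to(.5667,.0926,.36,0)
q=P[150:320,270:370].reshape(-1,3);q=q[~np.isnan(q[:,0])]
k=q[(q[:,2]>.2)&(q[:,2]<.232)&(q[:,1]>.035)];print(len(k),np.percentile(k,[1,50,99],axis=0))
f=k[k[:,2]<.217];print("face y",np.median(f[f[:,1]>.05][:,1]))
H=cv2.cvtColor(c,cv2.COLOR_BGR2HSV)
for i in (200,215,230):
    m=cv2.inRange(H[i:i+1],(108,120,40),(125,255,255))[0]>0;cc=np.where(m)[0];print(i,cc.min(),cc.max(),at_z(p,i,(cc.min()+cc.max())/2,.22))
E
```

```text
t 17.45 pos [0.5662 0.0304 0.3881] F [ 0.14 -0.23  0.62] grip 0.2134 toolz [-0.0008  0.     -1.    ] jaw ang 0.08 q6 0.007 -> move cm [6.22 0.06 2.81] turn 0.0013871599916756223
3456 [[0.5435 0.0353 0.203 ]
 [0.5654 0.0459 0.2178]
 [0.5874 0.0658 0.2311]]
face y 0.06128597524654378
200 302 340 [0.5656 0.0587 0.22  ]
215 302 340 [0.5656 0.051  0.22  ]
230 302 340 [0.5657 0.0431 0.22  ]
```

Emit:
step_arm --commands '[3, 0, 0, 0, 6, 0.02, 0, 0, 6, 0.02, 1.8, 0, 6, 0.02, 2.8, 0, 6, 0.02, 2.8, 0]'

```text
t: 18.08
tool_pos: [0.5662, 0.0898, 0.3594]
tool_rot: [-0.001, 0.706, 0.708, -0.001]
force: [-0.1, 1.0, 0.1]
grip_width: 0.213
```

```bash
python3 - <<'E'
from h import *
np.set_printoptions(precision=4,suppress=True)
to(.5664,.0907,.337,0)
p=read_camera("wrist");P=cloud(p);c=p["color"]
q=P[150:300,280:370].reshape(-1,3);q=q[~np.isnan(q[:,0])]
k=q[(q[:,2]>.165)&(q[:,2]<.20)&(q[:,1]>.1)];print(len(k),np.percentile(k,[1,50,99],axis=0))
cv2.imwrite("pics/s6.png",cv2.resize(c[100:350,245:395],(360,600)))
E
```

```text
t 18.075 pos [0.5662 0.0898 0.3594] F [-0.14  0.95  0.11] grip 0.2125 toolz [-0.0019 -0.0004 -1.    ] jaw ang 0.15 q6 0.11 -> move cm [0.09 0.03 2.24] turn 0.002640455728014824
2105 [[0.5549 0.1004 0.1736]
 [0.5653 0.1143 0.189 ]
 [0.5753 0.1251 0.1918]]
```

View pics/s6.png

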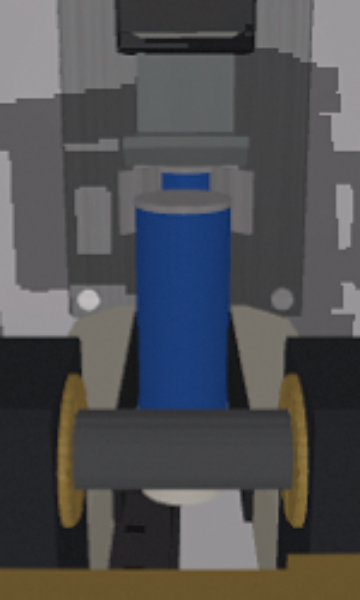

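Held cell is centred over the mouth, with the band at the bottom (red end). Going down.

Emit:
step_arm --commands '[0, 0.05, 0.4, 0, 0, 0.05, 0.9, 0, 0, 0.05, 1.4, 0, 0, 0.05, 1.8, 0, 0, 0.05, 2.2, 0]'

```text
t: 18.75
tool_pos: [0.5667, 0.0904, 0.3384]
tool_rot: [-0.0, 0.706, 0.709, -0.0]
force: [0.6, -0.5, -0.2]
grip_width: 0.211
```

Emit:
step_arm --commands '[0, 0, 0.15, 0, 0, 0, 0.3, 0, 0, 0, 0.45, 0, 0, 0, 0.5, 0]'

```text
t: 19.25
tool_pos: [0.5668, 0.0904, 0.334]
tool_rot: [0.0, 0.706, 0.709, 0.0]
force: [0.3, 0.0, 1.7]
grip_width: 0.213
```

Emit:
step_arm --commands '[0, 0, 0.1, 0, 0, 0, 0.2, 0, 0, 0, 0.3, 0]'

```text
t: 19.62
tool_pos: [0.5668, 0.0904, 0.3318]
tool_rot: [0.0, 0.706, 0.709, 0.001]
force: [-1.6, -0.9, 12.5]
grip_width: 0.213
```

Emit:
step_arm --commands '[0, 0, 0.1, 0, 0, 0, 0.2, 0]'

```text
t: 19.88
tool_pos: [0.5671, 0.0904, 0.3305]
tool_rot: [0.001, 0.706, 0.708, 0.001]
force: [-0.8, -0.9, 15.2]
grip_width: 0.211
```

Emit:
step_arm --commands '[0, 0, 0.1, 0, 0, 0, 0.2, 0]'

```text
t: 20.12
tool_pos: [0.567, 0.0904, 0.3284]
tool_rot: [0.001, 0.706, 0.709, 0.001]
force: [-0.5, -1.0, 12.8]
grip_width: 0.214
```

Emit:
step_arm --commands '[0, 0, 0.1, 0, 0, 0, 0.2, 0]'

```text
t: 20.38
tool_pos: [0.567, 0.0904, 0.3259]
tool_rot: [0.001, 0.706, 0.708, 0.001]
force: [-0.6, -0.2, 8.6]
grip_width: 0.214
```

Emit:
step_arm --commands '[0, 0, 0.1, 0, 0, 0, 0.2, 0, 0, 0, 0.3, 0]'

```text
t: 20.75
tool_pos: [0.5669, 0.0904, 0.3223]
tool_rot: [0.0, 0.706, 0.709, 0.0]
force: [0.3, -0.1, 4.4]
grip_width: 0.215
```

Emit:
step_arm --commands '[0, 0, 0.1, 0, 0, 0, 0.2, 0, 0, 0, 0.3, 0]'

```text
t: 21.12
tool_pos: [0.5667, 0.0904, 0.3184]
tool_rot: [-0.0, 0.706, 0.709, -0.0]
force: [-0.7, -0.4, 1.6]
grip_width: 0.213
```

Emit:
step_arm --commands '[0, 0, 0.1, 0, 0, 0, 0.2, 0, 0, 0, 0.3, 0]'

```text
t: 21.5
tool_pos: [0.5667, 0.0904, 0.3153]
tool_rot: [-0.0, 0.706, 0.709, -0.0]
force: [-0.5, 1.2, -2.6]
grip_width: 0.209
```

Emit:
step_arm --commands '[0, 0, 0.1, 0, 0, 0, 0.15, 0, 0, 0, 0.15, 0]'

```text
t: 21.88
tool_pos: [0.5667, 0.0904, 0.3141]
tool_rot: [-0.0, 0.706, 0.709, -0.0]
force: [-0.9, -0.0, -2.0]
grip_width: 0.212
```

Emit:
step_arm --commands '[0, 0, 0.05, 0, 0, 0, 0.1, 0, 0, 0, 0.1, 0]'

```text
t: 22.25
tool_pos: [0.5668, 0.0904, 0.3136]
tool_rot: [0.0, 0.706, 0.708, 0.0]
force: [-0.9, 0.4, 2.9]
grip_width: 0.213
```

Emit:
step_arm --commands '[0, 0, 0.05, 0, 0, 0, 0.1, 0, 0, 0, 0.1, 0]'

```text
t: 22.62
tool_pos: [0.5668, 0.0904, 0.3123]
tool_rot: [0.0, 0.706, 0.708, 0.0]
force: [1.0, 0.8, 3.7]
grip_width: 0.211
```

Emit:
step_arm --commands '[0, 0, 0, 0, 0, 0, 0, 0, 0, 0, 0, 0]' --jaw 0.4

```text
t: 23.0
tool_pos: [0.5667, 0.0904, 0.312]
tool_rot: [-0.0, 0.706, 0.709, -0.0]
force: [-0.7, 0.7, -0.2]
grip_width: 0.4
```

Emit:
step_arm --commands '[0, 0, -0.5, 0, 0, 0, -2, 0, 0, 0, -5, 0, 0, 0, -8, 0, 0, 0, -8, 0]'

```text
t: 23.62
tool_pos: [0.5668, 0.0904, 0.3958]
tool_rot: [0.001, 0.706, 0.709, 0.002]
force: [-0.6, 0.3, -0.3]
grip_width: 0.4
```

```bash
python3 - <<'E'
from h import *
np.set_printoptions(precision=4,suppress=True)
p=read_camera("wrist");P=cloud(p);c=p["color"];print(r.sense()["t"])
for m,st,cc in blobs(p,"blue",100):
    q=P[m];q=q[~np.isnan(q[:,0])];print(st,np.percentile(q,[2,50,98],axis=0))
    for y in (.075,.095,.115):
        a=q[abs(q[:,1]-y)<.006]
        if len(a):print(y,np.percentile(a[:,2],90))
s=read_camera("scene")
cr=np.hstack([cv2.resize(s["color"][130:230,310:400],(450,500),interpolation=cv2.INTER_CUBIC),cv2.resize(c[50:300,245:395],(300,500))]);cv2.imwrite("pics/s7.png",cr)
E
```

```text
23.675
[ 307  167   25   69 1541] [[0.5566 0.0711 0.1389]
 [0.5661 0.0955 0.1443]
 [0.5755 0.1226 0.1463]]
0.075 0.14552645893349062
0.095 0.1454999069053838
0.115 0.1457647749900317
```

View pics/s7.png

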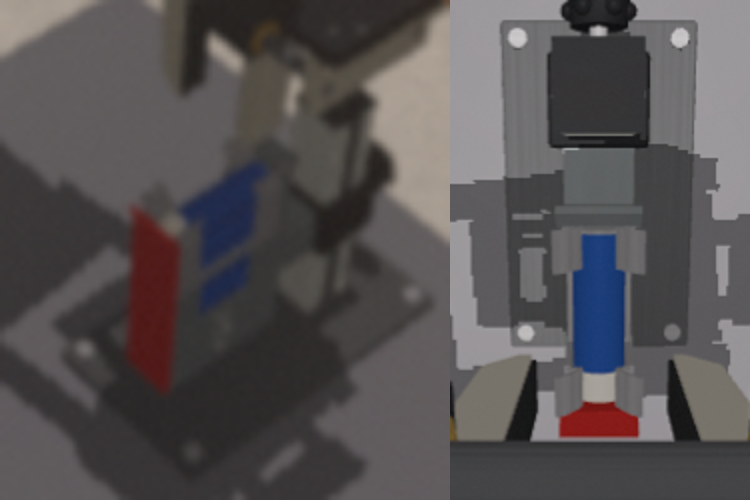

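Both cells are caught, level, and under the lips with the band at the red end. The top cell is at the same height as the stored cell was, and the gripper is clear.

```bash
python3 -c "
from h import *
print(r.job_done())"
```

```text
the job is handed in; nothing more can be done
None
```

Both blue cells from the tray are now in the magazine, caught under the lips with their button ends at the red end plate, and the job is handed in. The clock stood at about 24 s of the 72 s allowed.

- **Pressing:** I took the middle cell first, then the outer blue one, and pushed each down in small steps of 2 mm or less. The highest wrist force I read was about 13 N for the first cell and 15 N for the second. It then fell to 2–4 N, the follower spring alone, before I let go. I released the first cell and backed off before fetching the second.
- **Last checks:** In the final pictures the top cell lies level within 0.3 mm, at the same height as the stored cell at the start. It is centred across the mouth at about x = 0.566 m, with its white band at the red end. The scene view shows a second blue cell directly under it in the window. The fingers are about 80 mm above where they let go, and the wrist reads no force.
- **Not checked:** I couldn't read the follower depth directly; I judged it from the cell height and the drop in force. I also didn't take a final picture of the yellow cell and the other bench items, but no move touched them. None of the checks I made failed or disagreed.

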